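Ease the trimmings bin shut

ROBOT

A 6-joint arm with a two-finger parallel gripper is mounted at the origin on the work surface. World frame = base frame: x ahead of the robot, y to its left, z up, the work surface at z = 0. Lengths are in m, angles in rad, forces in N, time in s.
With the tool pointing down it reaches from about 0.325 to 0.9 m from the base axis. Payload 6.1 kg.
Tool frame: the origin (TCP) lies midway between the tips of the shut fingers; the grasp point (between the pads) lies 19 mm behind it; x points along the fingers, y is the direction in which the jaws open and shut, and the axes are right-handed (so a half turn about x gives the same grasp; the last joint's range is limited). The gripper opens to 85 mm and grips with 20 to 120 N. Pads are 22 mm wide; open, the fingers measure 114 mm over their backs; the gripper's body (76 mm by 85 mm) begins 54 mm behind the grasp point. The pads swing forward as they close: fully open they stand 13 mm farther back than shut.
Start: joints at [-1.459, 0.22, 1.526, -0, 1.395, -0.126], TCP at [0.147, -0.607, 0.231] pointing down, gripper open.
Joint ranges: [-2.98, 2.98], [-0.91, 2.08], [0.09, 2.57], [-1.24, 4.39], [0.2, 2.65], [-2.68, 2.68]. Speed limits (rad/s): [2.57, 2.57, 3.01, 3.14, 3.14, 3.14].

INTERFACE

Orientations are given as [roll, pitch, yaw] about the fixed x, y, z axes, in that order (R = Rz(yaw) Ry(pitch) Rx(roll)).
In Python, from plant import movep, move_l, set_joints, gripper_to, hold, inverse_kinematics, observe, get_image, get_calibration, Unreachable, job_done gives the robot as it stands. Calls block until the motion is done:
- movep(position, orientation): joint-space move of the TCP to a pose.
- move_l(position, feed=0.15, rotation=None, max_force=None): straight line of the TCP; rotation=None keeps the orientation; feed is the mean speed in m/s. With max_force (N) it stops when the force on the tool has changed by that much, and returns True; else False.
- set_joints(angles): joint-space move.
- gripper_to(opening, f_grip=None): finger opening in m; f_grip is the grip in N (None keeps the last); returns when the fingers have stopped.
- hold(seconds).
- inverse_kinematics(position, orientation): joint angles nearest the present ones, or None.
- observe(): the state.
- get_image(name): name is "scene" or "top" or "wrist"; returns (picture, depth): 384x512x3 uint8, red, green, blue; 384x512 float32, m along the optical axis (not along the pixel's ray), 0 where there is no reading.
- get_calibration(name): a dict with "intrinsics" (3x3 intrinsics, pixels), "world_from_camera" (4x4, takes a point from camera to world coordinates). Camera axes: x right, y down, z forward; pixel columns grow to the right and rows downward; lengths in m; the calibration is good to about 2 mm. A picture is of the moment at which its call begins: read the wrist's pose just before it. get_calibration takes no time and is no camera call; for the wrist camera it gives the pose at the moment of the call.
A pose or a line that the arm cannot do raises Unreachable and nothing moves.
- job_done(): hands the job in, once; it reports no verdict.
The state is a dict: "time_s": time; "q": joint angles; "joint_velocities": joint speeds; "joint_torque": joint torques, N m; "eef_pos": TCP position; "tcp_rot": TCP orientation; "ft_force": force on the tool from outside, world axes, zero at the start; "torque": the same for the moment, N m; "opening": finger opening in m.
Only numpy, scipy, OpenCV 4.12 (cv2) and the standard library are available. Lean on these libraries where they do the work, as an engineer would, in place of code of your own. Each camera call takes 0.05 s, during which the arm holds its last target.

TASK

The pickle bench has two small steel bins whose spring flaps both stand open. Close the green flap of the trimmings bin fully and gently, easing it all the way down so that it never slams, then let go. Leave the blue flap open and the pickle jar standing where it is.

Things in the scene. Friction and masses are not known exactly. Their poses are not given: they have to be found in the camera images.
- green_flap (a joint): Angle of the green flap (5 mm plate, 146 wide, 105 long): 0 = shut, level on the bin; 2.1 = start, leaning back past upright on its stop. Above about 1.9 its lean holds it open (0.5 N moves it); below, spring and weight pull it shut, up to 3 N at the bar. A 10 mm round bar parallel to the hinge, on two arms 90 mm apart, runs 35 mm beyond its free edge, clear all round; it rolls in the fingers.
- green_hinge (a point): Mid-point of the green flap's hinge, on the far rim of the green-flapped steel bin (110 deep, 150 wide, 125 mm high, bolted down, full of trimmings), 130 mm above the bench. y = hinge axis, z up, -x = over the bin's mouth to its front. At flap angle q the bar's middle is at (-0.145 cos q, 0, 0.145 sin q) m in this fixed frame: 40 mm in front of the bin when shut.
- blue_flap (a joint): Angle of the blue flap of the other, otherwise identical steel bin (full of screw caps): same values, starts open at 2.1 and must stay open.
- jar_mid (a point): Centre (half-way up) of the loose clear pickle jar with a red screw cap, 80 mm in diameter and 130 mm tall, 0.55 kg, standing between the bins. A bystander.

How it is judged:
At the end, for the whole second after the job is handed in: The green flap is shut (within 0.07 rad, 10 mm at the bar) and released, the blue flap is still open (above 1.9 rad), and the jar stands within 30 mm of where it was (value of joint green_flap below 0.07 rad and value of joint blue_flap above 1.9 rad and distance of jar_mid from where it was at the start of the episode below 0.03 m); the robot touches nothing.
It fails at once if the green flap slams or runs away: it closes faster than 3.5 rad/s (0.5 m/s at the bar) (velocity of joint green_flap below -3.5 rad/s).
It fails at once if the blue flap is moved from its open position (value of joint blue_flap below 1.85 rad).
It fails at once if the jar is knocked over or tipped (angle between jar_mid's own z axis and vertical above 0.35 rad).
It also fails if it takes over 40 s, if anything falls off the work surface, if the arm or the gripper's body presses on something with over 40 N, if the wrist force passes 120 N, or if a joint passes its speed limit or range.

## Working session

There is one attempt and no reset: what is moved stays moved. The work goes in short steps, each a Python script; the robot and the scene stay as the last script left them, time stands still between calls to the robot, and variables do not carry over. Pictures are saved under pics/ and viewed, and the job is handed in when it is done.

```bash
mkdir -p pics; ls; python3 - <<'E'
from plant import *
import cv2, numpy as np
s=observe(); print({k:np.round(v,3) for k,v in s.items()})
for n in ("scene","top"):
    im,d=get_image(n); c=get_calibration(n)
    cv2.imwrite(f"pics/{n}0.png",im[:,:,::-1]); np.savez(f"pics/{n}0.npz",im=im,d=d,K=c["intrinsics"],T=c["world_from_camera"])
    print(n,np.round(c["world_from_camera"],3).tolist(),np.round(c["intrinsics"],1).tolist())
E
```

```text
pics
{'time_s': np.float64(0.0), 'q': array([-1.459,  0.221,  1.528, -0.   ,  1.395, -0.126]), 'joint_velocities': array([0.002, 0.002, 0.001, 0.001, 0.   , 0.001]), 'joint_torque': array([-1.000e-03, -4.969e+01, -3.894e+01, -1.000e-03,  1.100e-02,
       -0.000e+00]), 'eef_pos': array([ 0.147, -0.607,  0.23 ]), 'tcp_rot': array([-1.689,  1.569,  1.691]), 'ft_force': array([-0.098, -0.23 , -0.476]), 'torque': array([-0.009,  0.009, -0.02 ]), 'opening': np.float64(0.086)}
scene [[-0.843, 0.426, -0.328, 0.738], [0.537, 0.675, -0.505, 0.35], [0.006, -0.602, -0.798, 0.685], [0.0, 0.0, 0.0, 1.0]] [[374.3, 0.0, 264.5], [0.0, 374.3, 188.4], [0.0, 0.0, 1.0]]
top [[0.024, -0.99, 0.142, 0.451], [-1.0, -0.027, -0.015, 0.016], [0.019, -0.142, -0.99, 0.766], [0.0, 0.0, 0.0, 1.0]] [[366.6, 0.0, 256.5], [0.0, 366.6, 189.1], [0.0, 0.0, 1.0]]
```

View pics/scene0.png

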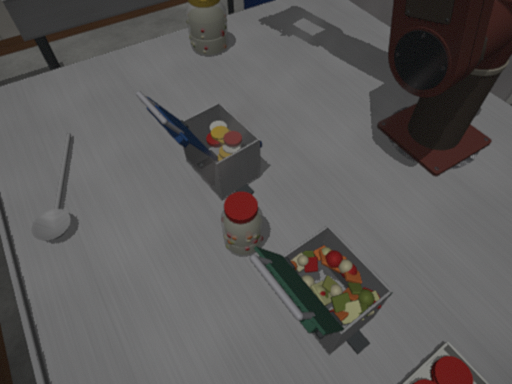

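View pics/top0.png

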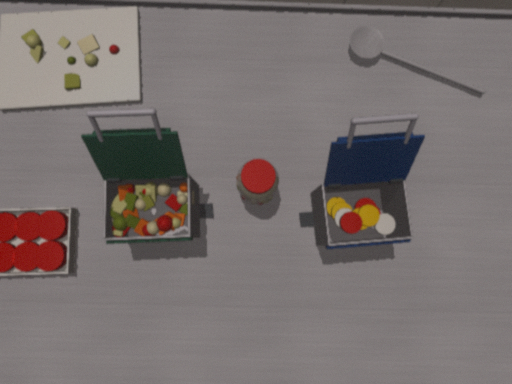

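The bar of the green flap runs from about (92,115) to (157,111) in the top view, and the bin rim spans (105,180)–(190,240). The jar is at (258,180) and the blue bin is on the right. Next I'll enlarge the picture and back-project these points.

```bash
python3 - <<'E'
import cv2, numpy as np
z=np.load("pics/top0.npz"); im=z["im"]; d=z["d"]
c=im[95:255,70:220,::-1]; c=cv2.convertScaleAbs(cv2.resize(c,None,fx=4,fy=3.75,interpolation=cv2.INTER_CUBIC),alpha=1.5)
cv2.imwrite("pics/crop.png",c[:600])
z2=np.load("pics/scene0.npz"); c=z2["im"][220:360,230:410,::-1]; cv2.imwrite("pics/crop2.png",cv2.convertScaleAbs(cv2.resize(c,None,fx=4,fy=4,interpolation=cv2.INTER_CUBIC),alpha=1.5))
def pts(z,mask):
    v,u=np.nonzero(mask&(z["d"]>0)); D=z["d"][v,u]; K=z["K"]
    p=np.c_[(u-K[0,2])/K[0,0]*D,(v-K[1,2])/K[1,1]*D,D]
    return p@z["T"][:3,:3].T+z["T"][:3,3],u,v
for n,zz in(("top",z),("scene",z2)):
    P,u,v=pts(zz,np.ones(zz["d"].shape,bool))
    for q in ([(92,115),(110,114),(125,112),(140,112),(155,111),(105,240),(190,240),(110,130),(180,130),(100,165),(140,150),(180,165),(140,175),(258,176),(350,121),(412,118)] if n=="top" else [(270,268),(285,290),(298,308),(240,205)]):
        i=np.nonzero((u==q[0])&(v==q[1]))[0]
        print(n,q,np.round(P[i],3))
E
```

```text
top (92, 115) [[0.624 0.246 0.259]]
top (110, 114) [[0.626 0.219 0.261]]
top (125, 112) [[0.63  0.199 0.26 ]]
top (140, 112) [[0.631 0.178 0.26 ]]
top (155, 111) [[0.634 0.157 0.258]]
top (105, 240) [[0.448 0.265 0.125]]
top (190, 240) [[0.452 0.121 0.113]]
top (110, 130) [[0.618 0.238 0.209]]
top (180, 130) [[ 0.685  0.172 -0.   ]]
top (100, 165) [[0.571 0.267 0.165]]
top (140, 150) [[0.592 0.195 0.192]]
top (180, 165) [[0.576 0.136 0.161]]
top (140, 175) [[0.56  0.208 0.142]]
top (258, 176) [[0.566 0.005 0.129]]
top (350, 121) [[ 0.717 -0.196 -0.001]]
top (412, 118) [[ 0.634 -0.213  0.261]]
scene (270, 268) [[0.613 0.172 0.219]]
scene (285, 290) [[0.612 0.207 0.215]]
scene (298, 308) [[0.611 0.235 0.214]]
scene (240, 205) [[0.568 0.008 0.131]]
```

```bash
sleep 0
```

```text
(no output)
```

View pics/crop.png

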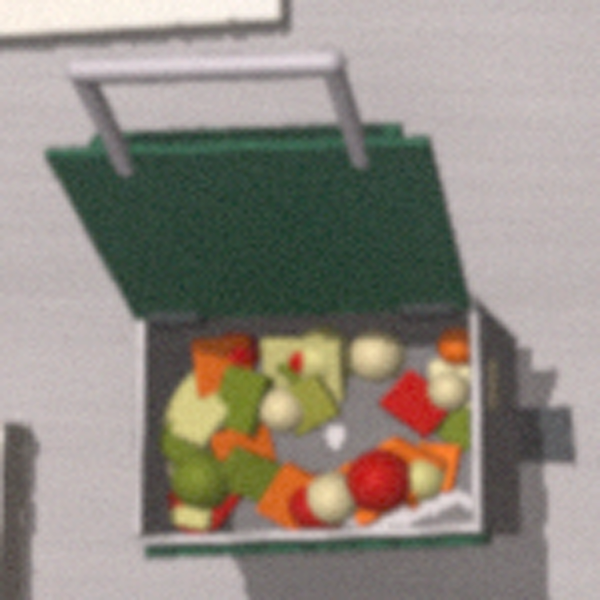

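View pics/crop2.png

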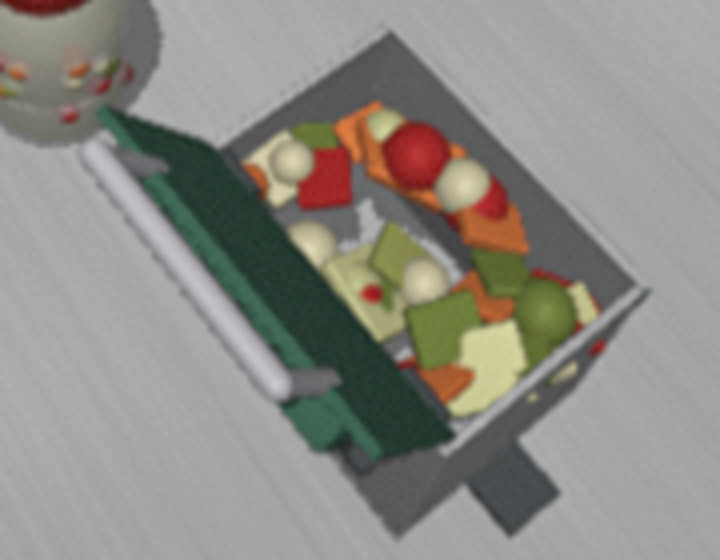

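```bash
cat > h.py <<'E'
import numpy as np, cv2
from scipy.spatial.transform import Rotation as Ro
def pts(z):
    v,u=np.nonzero(z["d"]>0); D=z["d"][v,u]; K=z["K"]
    p=np.c_[(u-K[0,2])/K[0,0]*D,(v-K[1,2])/K[1,1]*D,D]
    return p@z["T"][:3,:3].T+z["T"][:3,3],z["im"][v,u].astype(int)
E
python3 - <<'E'
from h import *
from plant import *
for n in("top","scene"):
    P,C=pts(np.load(f"pics/{n}0.npz"))
    reg=(P[:,1]>.1)&(P[:,1]<.3)&(P[:,0]>.4)&(P[:,0]<.68)
    b=P[reg&(P[:,2]>.25)]
    if len(b)>20:
        m=b.mean(0); w=np.linalg.svd(b-m)[2][0]; w*=np.sign(w[1]); print(n,"bar",len(b),m,w,"yaw",np.arctan2(-w[0],w[1]),b[:,1].min(),b[:,1].max(), b[:,2].max())
    g=P[reg&(P[:,2]>.14)&(P[:,2]<.235)&(C[:,1]>C[:,0]*1.3)]
    if len(g)>20:
        m=g.mean(0)
        for _ in range(3):
            nn=np.linalg.svd(g-m)[2][2]; r=(g-m)@nn; g=g[abs(r)<max(.003,2*r.std())]; m=g.mean(0)
        nn*=np.sign(nn[0]); print(n,"flap",len(g),m,nn,"yaw",np.arctan2(nn[1],nn[0]),"tilt",np.arctan2(-nn[2],nn[0]))
    j=P[(abs(P[:,1])<.08)&(P[:,0]>.45)&(P[:,0]<.65)&(P[:,2]>.12)&(C[:,0]>100)&(C[:,1]<60)]
    print(n,"jar",j.mean(0))
E
```

```text
top bar 507 [0.62870759 0.20523905 0.25866201] [-7.04111292e-02  9.97517698e-01  8.46053569e-04] yaw 0.07046946453465354 0.15667766071554506 0.25572811448584293 0.26261151739975397
top flap 3579 [0.58572376 0.20218031 0.18413723] [ 0.85871328  0.05668261 -0.50931187] yaw 0.06591314855162071 tilt 0.535338294448049
top jar [0.56623736 0.00515946 0.1304433 ]
scene bar 672 [0.63079647 0.2119134  0.25847863] [-0.06922237  0.99759526 -0.00345703] yaw 0.06927819021478354 0.15924906276805464 0.2577326978012049 0.26197728997484704
scene flap 1754 [0.58882193 0.21233356 0.18935787] [ 0.85189199  0.05648723 -0.5206623 ] yaw 0.06621104781529857 tilt 0.5486020838608554
scene jar [0.5675957  0.00763797 0.12990323]
```

```bash
cat >> h.py <<'E'
YAW=0.068; H=np.array([0.557,0.202,0.130]); RZ=Ro.from_euler('z',YAW).as_matrix()
def pose(q,t,sgn,back=0.,r=0.145):
    """TCP pose gripping the bar at flap angle q; tool tilted t (fingers forward); back = retreat"""
    X=RZ@[np.sin(t),0,-np.cos(t)]; Y=sgn*(RZ@[np.cos(t),0,np.sin(t)])
    R=np.c_[X,Y,np.cross(X,Y)]
    p=H+RZ@[-r*np.cos(q),0,r*np.sin(q)]+X*(0.019-back)
    return p,Ro.from_matrix(R).as_euler('xyz')
E
python3 - <<'E'
from h import *
from plant import *
for sgn in(1,-1):
  for q in(2.1,1.4,.7,0):
    for t in(-.2,.02,.3,.6,):
      for b in (0,.12):
        p,o=pose(q,t,sgn,b); s=inverse_kinematics(p,o); print(sgn,q,t,b,None if s is None else np.round(s,2))
E
```

```text
1 2.1 -0.2 0 [0.19 0.46 1.23 0.02 1.65 0.12]
1 2.1 -0.2 0.12 [0.18 0.49 0.98 0.02 1.88 0.12]
1 2.1 0.02 0 [ 0.2   0.29  1.43 -0.    1.4   0.13]
1 2.1 0.02 0.12 [ 0.2   0.25  1.27 -0.    1.61  0.13]
1 2.1 0.3 0 [ 0.22  0.1   1.67 -0.05  1.07  0.17]
1 2.1 0.3 0.12 [ 0.23 -0.03  1.6  -0.05  1.28  0.17]
1 2.1 0.6 0 [ 0.25 -0.06  1.92 -0.16  0.69  0.27]
1 2.1 0.6 0.12 [ 0.27 -0.3   1.94 -0.15  0.92  0.26]
1 1.4 -0.2 0 [0.21 0.22 1.5  0.03 1.62 0.14]
1 1.4 -0.2 0.12 [0.2  0.24 1.26 0.03 1.84 0.14]
1 1.4 0.02 0 [ 0.22  0.06  1.66 -0.    1.4   0.16]
1 1.4 0.02 0.12 [ 0.22  0.01  1.49 -0.    1.62  0.16]
1 1.4 0.3 0 [ 0.25 -0.14  1.88 -0.06  1.1   0.2 ]
1 1.4 0.3 0.12 [ 0.27 -0.27  1.78 -0.06  1.34  0.2 ]
1 1.4 0.6 0 [ 0.29 -0.32  2.11 -0.18  0.77  0.31]
1 1.4 0.6 0.12 [ 0.34 -0.56  2.08 -0.17  1.04  0.31]
1 0.7 -0.2 0 [0.23 0.06 1.77 0.03 1.51 0.15]
1 0.7 -0.2 0.12 [0.22 0.04 1.56 0.03 1.73 0.16]
1 0.7 0.02 0 [ 0.25 -0.11  1.92 -0.    1.31  0.18]
1 0.7 0.02 0.12 [ 0.25 -0.18  1.76 -0.    1.54  0.18]
1 0.7 0.3 0 [ 0.29 -0.32  2.12 -0.08  1.04  0.25]
1 0.7 0.3 0.12 [ 0.31 -0.48  2.02 -0.07  1.3
[... 489 characters left out ...]
.96  0.51]
-1 2.1 -0.2 0 None
-1 2.1 -0.2 0.12 None
-1 2.1 0.02 0 None
-1 2.1 0.02 0.12 None
-1 2.1 0.3 0 None
-1 2.1 0.3 0.12 None
-1 2.1 0.6 0 None
-1 2.1 0.6 0.12 None
-1 1.4 -0.2 0 None
-1 1.4 -0.2 0.12 None
-1 1.4 0.02 0 None
-1 1.4 0.02 0.12 None
-1 1.4 0.3 0 None
-1 1.4 0.3 0.12 None
-1 1.4 0.6 0 None
-1 1.4 0.6 0.12 None
-1 0.7 -0.2 0 None
-1 0.7 -0.2 0.12 None
-1 0.7 0.02 0 None
-1 0.7 0.02 0.12 None
-1 0.7 0.3 0 None
-1 0.7 0.3 0.12 None
-1 0.7 0.6 0 None
-1 0.7 0.6 0.12 None
-1 0 -0.2 0 None
-1 0 -0.2 0.12 None
-1 0 0.02 0 None
-1 0 0.02 0.12 None
-1 0 0.3 0 None
-1 0 0.3 0.12 None
-1 0 0.6 0 [ 0.39 -0.46  2.49 -0.34  0.56 -2.59]
-1 0 0.6 0.12 [ 0.48 -0.87  2.5  -0.28  0.96 -2.63]
```

```bash
python3 - <<'E'
from h import *
from plant import *
move_l([0.147,-0.607,0.44],feed=.25)
p,o=pose(2.1,-.2,1,.17); print(p)
movep(p,o)
gripper_to(.06,20)
c=get_calibration("wrist"); im,d=get_image("wrist")
cv2.imwrite("pics/w1.png",im[:,:,::-1])
# project predicted bar ends
T=np.linalg.inv(c["world_from_camera"])
for y in(-.045,0,.045):
    X=H+RZ@[.0732,y,.1252]; k=c["intrinsics"]@(T@np.r_[X,1])[:3]; print(k[:2]/k[2],k[2])
s=observe(); print(s["time_s"],s["eef_pos"],s["ft_force"],s["opening"])
np.savez("pics/w1.npz",im=im,d=d,K=c["intrinsics"],T=c["world_from_camera"])
P,C=pts(np.load("pics/w1.npz"))
b=P[(P[:,1]>.1)&(P[:,1]<.3)&(P[:,0]>.6)&(P[:,0]<.66)&(P[:,2]>.252)&(P[:,2]<.27)]
print(len(b),b.mean(0),b.min(0),b.max(0))
E
```

```text
[0.65996324 0.20901231 0.40315541]
[258.61981253 217.6501912 ] 0.32069936753968425
[258.57691378 177.86288967] 0.3059486419977486
[258.52966894 134.04471063] 0.29119791645581294
4.8833 [0.65998539 0.20894073 0.40316243] [-0.93686242  0.93243082  0.61500561] 0.06015519625657627
919 [0.631454   0.21198833 0.25929922] [0.62173106 0.16102664 0.25220761] [0.63916758 0.25876459 0.2627922 ]
```

View pics/w1.png

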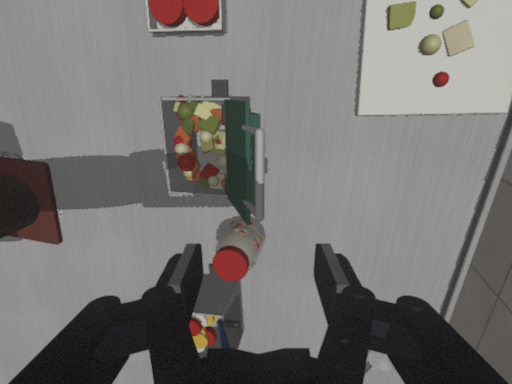

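The wrist view shows the bar at column ≈260, rows 128–217, with its lower end in shadow. That agrees with the prediction to about 2 mm. Next I'll approach and grip.

```bash
sed -i 's/H=np.array(\[0.557,0.202/H=np.array([0.5575,0.204/' h.py; python3 - <<'E'
from h import *
from plant import *
p,o=pose(2.1,-.2,1,0.04); print(move_l(p,feed=.12,rotation=o,max_force=10))
p,o=pose(2.1,-.2,1,0); print(move_l(p,feed=.05,max_force=8))
f0=observe(); print(f0["eef_pos"],p,f0["ft_force"])
gripper_to(0.0,20)
s=observe(); print(s["time_s"],s["eef_pos"],s["ft_force"],s["opening"])
im,d=get_image("scene"); c=get_calibration("scene"); cv2.imwrite("pics/s2.png",im[:,:,::-1])
im,d=get_image("wrist"); cv2.imwrite("pics/w2.png",im[:,:,::-1])
E
```

```text
False
False
[0.62700636 0.20875652 0.23700912] [0.62676751 0.20871746 0.23654409] [ 0.01947795 -0.65018762 -0.00558745]
7.575 [0.62697252 0.20875154 0.23676922] [1.08065056 1.32036308 1.3295716 ] 0.009419181873083701
```

View pics/s2.png

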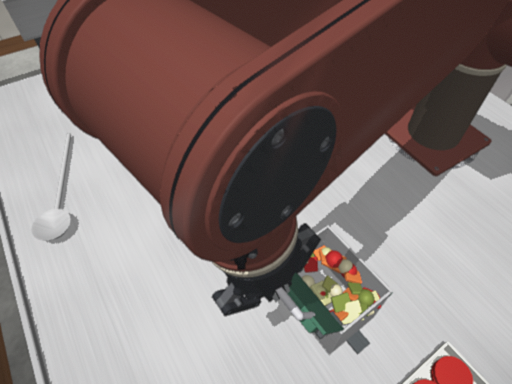

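View pics/w2.png

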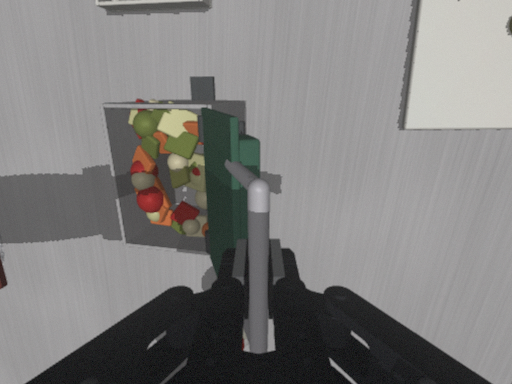

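The fingers hold the bar: the opening is 9.4 mm, and in the wrist view the bar at column 259 runs between the pads. I'll ease it along the arc in small steps and watch the force.

```bash
python3 - <<'E'
from h import *
from plant import *
qs=np.linspace(2.1,0,25)
f0=observe()["ft_force"]
for i,q in enumerate(qs[1:]):
    t=-.2+.5*(2.1-q)/2.1
    p,o=pose(q,t,1)
    st=move_l(p,feed=.045,rotation=o,max_force=25)
    s=observe(); f=s["ft_force"]
    if i%2 or st: print(round(q,2),round(s["time_s"],2),np.round(f,1),round(s["opening"],4),np.round(np.linalg.norm(s["eef_pos"]-p),4),st)
    if st or np.linalg.norm(f)>22: print("stop",q);break
im,d=get_image("scene"); cv2.imwrite("pics/s3.png",im[:,:,::-1])
im,d=get_image("wrist"); cv2.imwrite("pics/w3.png",im[:,:,::-1])
E
```

```text
1.92 8.53 [2.2 0.6 3.4] 0.0091 0.0005 False
1.75 9.38 [ 0.5 -0.5  2.8] 0.0092 0.0002 False
1.58 10.22 [0.8 1.2 1.7] 0.0091 0.0003 False
1.4 11.07 [-1.1  0.4  0.6] 0.0089 0.0003 False
1.23 11.93 [-0.1  1.7 -2.1] 0.009 0.0005 False
1.05 12.78 [-1.8  2.  -0.3] 0.009 0.0002 False
0.88 13.62 [-0.7  0.4  0.2] 0.009 0.0005 False
0.7 14.47 [-0.3  0.4 -2.8] 0.0091 0.0006 False
0.52 15.32 [ 1.  -0.7 -3.2] 0.0092 0.0005 False
0.35 16.18 [ 0.9  0.7 -2.4] 0.0093 0.0002 False
0.17 17.02 [ 1.3 -1.1 -2.3] 0.0087 0.0001 False
0.0 17.88 [ 0.3 -1.3  0.5] 0.0094 0.0004 False
```

View pics/s3.png

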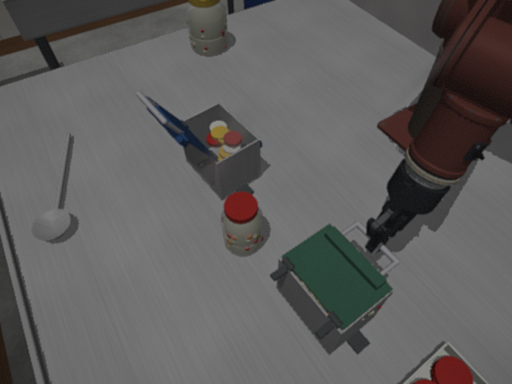

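View pics/w3.png

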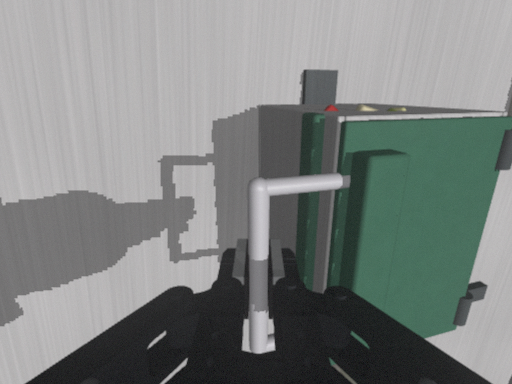

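The flap is nearly level and still held. I'll press gently down until it makes contact.

```bash
python3 - <<'E'
from h import *
from plant import *
for k in range(6):
    p=observe()["eef_pos"]+[0,0,-.002]
    st=move_l(p,feed=.02,max_force=6); s=observe(); print(st,s["time_s"],s["eef_pos"],np.round(s["ft_force"],1),s["opening"])
    if st or s["ft_force"][2]>6: break
c=get_calibration("scene"); im,d=get_image("scene"); np.savez("pics/s4.npz",im=im,d=d,K=c["intrinsics"],T=c["world_from_camera"])
P,C=pts(np.load("pics/s4.npz"))
g=P[(P[:,1]>.13)&(P[:,1]<.28)&(P[:,0]>.44)&(P[:,0]<.55)&(P[:,2]>.11)&(P[:,2]<.16)&(C[:,1]>C[:,0]*1.3)]
m=g.mean(0); n=np.linalg.svd(g-m)[2][2]; n*=np.sign(n[2]); print(len(g),m,n)
E
```

```text
False 18.225 [0.41866041 0.19459799 0.1107192 ] [-4.9 -1.7  6.2] 0.008955179409965743
5175 [0.50316433 0.20650119 0.13417236] [0.11413322 0.01275547 0.99338356]
```

```bash
python3 - <<'E'
from h import *
from plant import *
gripper_to(.024,20); s=observe(); print(s["opening"],np.round(s["ft_force"],1),s["eef_pos"])
X=Ro.from_euler('xyz',s["tcp_rot"]).as_matrix()[:,0]
print(move_l(s["eef_pos"]-X*.04,feed=.05,max_force=8))
s=observe();print(np.round(s["ft_force"],1))
move_l(s["eef_pos"]-X*.11,feed=.12)
for n in("scene","top","wrist"):
    c=get_calibration(n); im,d=get_image(n); np.savez(f"pics/{n}5.npz",im=im,d=d,K=c["intrinsics"],T=c["world_from_camera"]); cv2.imwrite(f"pics/{n}5.png",im[:,:,::-1])
    P,C=pts(np.load(f"pics/{n}5.npz"))
    L=(P-H)@RZ
    k=(abs(L[:,1])<.06)&(abs(P[:,2]-.13)<.04)
    for a in np.arange(-.16,.02,.01):
        m=k&(abs(L[:,0]-a)<.005); 
        if m.sum()>5: print(n,round(a,3),m.sum(),np.round(np.percentile(P[m,2],[20,50,90]),4))
    j=P[(abs(P[:,1])<.08)&(P[:,0]>.45)&(P[:,0]<.65)&(P[:,2]>.12)&(C[:,0]>100)&(C[:,1]<60)]
    if n!="wrist": print("jar",j.mean(0))
print(observe()["time_s"],observe()["eef_pos"])
E
```

```text
0.024366829299519867 [ 0.  -0.1 -0.7] [0.41846605 0.19458746 0.11003693]
False
[-0.7  0.5 -0.4]
scene -0.15 105 [0.1327 0.1335 0.1347]
scene -0.14 267 [0.1306 0.1324 0.1346]
scene -0.13 53 [0.1309 0.1327 0.1336]
scene -0.12 54 [0.1315 0.1325 0.1337]
scene -0.11 39 [0.1312 0.1326 0.1341]
scene -0.1 242 [0.1448 0.1456 0.1468]
scene -0.09 433 [0.145  0.1459 0.1471]
scene -0.08 720 [0.1321 0.1399 0.1461]
scene -0.07 434 [0.1312 0.132  0.1332]
scene -0.06 441 [0.1313 0.1321 0.1333]
scene -0.05 443 [0.1311 0.1321 0.1332]
scene -0.04 458 [0.1313 0.1321 0.1333]
scene -0.03 468 [0.1314 0.1322 0.1334]
scene -0.02 470 [0.1313 0.1321 0.1333]
scene -0.01 536 [0.1309 0.1321 0.1334]
scene 0.0 916 [0.1052 0.1242 0.1343]
scene 0.01 128 [0.1227 0.1239 0.1293]
jar [0.56764678 0.00761301 0.12992092]
top -0.15 196 [0.1322 0.1337 0.1353]
top -0.14 190 [0.1318 0.1334 0.1349]
top -0.13 60 [0.1315 0.133  0.1344]
top -0.12 59 [0.1316 0.1328 0.1341]
top -0.11 307 [0.1123 0.1138 0.133 ]
top -0.1 436 [0.1328 0.1454 0.1472]
top -0.09 421 [0.1453 0.1463 0.1475]
top -0.08 376 [0.1323 0.1447 0.1472]
top -0.07 406 [0
[... 355 characters left out ...]
st -0.15 582 [0.1321 0.1337 0.1351]
wrist -0.14 484 [0.1333 0.1343 0.1354]
wrist -0.13 160 [0.132  0.1333 0.1344]
wrist -0.12 158 [0.1322 0.1334 0.1344]
wrist -0.11 1105 [0.1064 0.113  0.1325]
wrist -0.1 2586 [0.1254 0.1343 0.1468]
wrist -0.09 1123 [0.1462 0.1467 0.1475]
wrist -0.08 601 [0.1461 0.1466 0.1474]
wrist -0.07 584 [0.1324 0.1329 0.1337]
wrist -0.06 948 [0.1323 0.1329 0.1336]
wrist -0.05 923 [0.1324 0.1329 0.1337]
wrist -0.04 901 [0.1325 0.133  0.1338]
wrist -0.03 867 [0.1325 0.133  0.1337]
wrist -0.02 856 [0.1325 0.133  0.1338]
wrist -0.01 838 [0.1326 0.1331 0.1339]
wrist 0.0 543 [0.1328 0.1335 0.1365]
wrist 0.01 20 [0.1248 0.1251 0.1295]
20.7333 [0.37377829 0.19131345 0.25203423]
```

View pics/scene5.png

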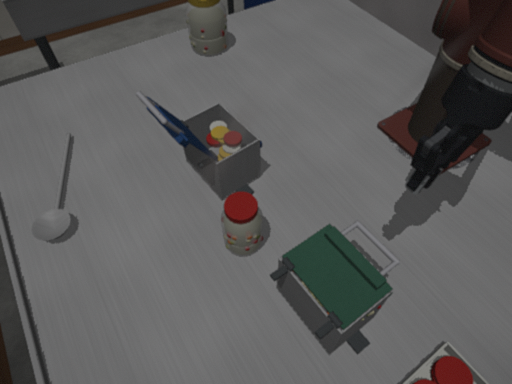

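View pics/top5.png

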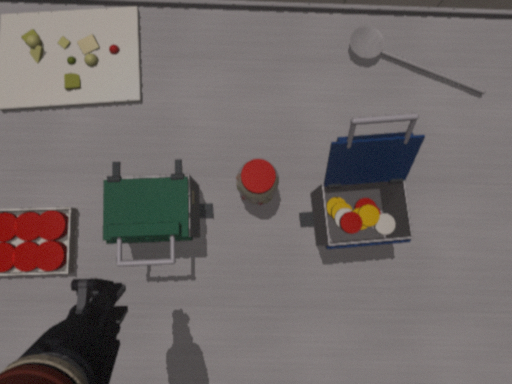

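The flap surface is flat at z≈0.132 along its whole length, so it is shut. The bar is at (145,262) in the top view. The jar at (258,178) and the blue flap (bar at about (383,119)) look unchanged, and the arm is clear.

```bash
python3 -c "
from plant import *
job_done(); print(observe()['time_s'])"
```

```text
the job is handed in; nothing more can be done
the job is handed in; nothing more can be done
```

The green flap is shut and released, and I handed the job in with the robot's clock at about 20.7 s of the 40 s allowed. No verdict is reported.

**What I did:** I located the bar and hinge from the top and scene depth images, and a wrist picture agreed to about 2 mm. I gripped the bar at 20 N and eased it down the hinge arc in 24 small steps over about 10 s, roughly 0.2 rad/s. The tool forces I logged along the way were about 4 N or less. I then pressed the flap down to contact at about 6 N, let go and backed the arm off along the finger direction.

**Last checks:**
- **Green flap:** its surface is level to within about 1 mm along its length in all three cameras, well inside the 10 mm tolerance at the bar.
- **Jar:** its position is unchanged to within 0.5 mm.
- **Blue flap:** it looks unchanged and open in the pictures; I did not measure its angle.
- **Arm:** the gripper is more than 100 mm from everything, and the tool force was near zero early in the retreat.

**One check disagreed:** a quick plane fit of the flap before release showed a false 0.11 rad tilt. It had included the raised rib on the flap. The height profile after release showed no tilt.

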